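# Load four vials of graded size from the carrying rack into the dry block heater

## Robot

A 7-joint arm with a two-finger parallel gripper is mounted at the origin on a cart in front of the work surface, level with it; the furniture and walls round the work are solid. World frame = base frame: x ahead of the robot, y to its left, z up, the work surface at z = 0. Lengths are in m, angles in rad, forces in N, time in s.
With the tool pointing down it reaches from about 0.4 to 0.85 m from the base axis. Payload 10.4 kg.
Tool frame: the origin (TCP) lies midway between the tips of the shut fingers; the grasp point (between the pads) lies 19 mm behind it (manip.tcp_to_grasp is the distance from the TCP to the grasp point, in m); z points along the fingers, y is the line along which they close (so a half turn about z gives the same grasp; the last joint's range is limited). The gripper opens to 85 mm and grips with 20 to 120 N. Pads are 22 mm wide; open, the fingers measure 114 mm over their backs; the gripper's body (76 mm by 85 mm) begins 54 mm behind the grasp point. The pads swing forward as they close: fully open they stand 13 mm farther back than shut.
Start: joints at [1.134, 0.332, -0.065, 1.46, 0.022, 1.35, -0.088], TCP at [0.251, -0.572, 0.231] pointing down, gripper open.
Joint ranges: [-2.6, 2.6], [-0.5, 2.12], [-1.47, 1.34], [0.16, 2.42], [-1.27, 4.41], [0.06, 2.06], [-2.6, 2.6]. Speed limits (rad/s): [2.22, 2.22, 2.79, 2.79, 3.14, 3.14, 3.14].

## Interface

Orientations are given as a unit quaternion [x, y, z, w].
In Python, from workcell import manip gives the robot as it stands.
- The arm moves only by the shell command python3 -m jog 'ROWS' [FORCE]. ROWS is a JSON object of lists of equal length, an entry for each row: "offset": the shift along the world's x, y, z in m, a list of three; "yaw": the turn about the world's z in degrees; "jaw": the closure, from 0 (fully open) to 1 (shut). A call has 1 to 20 rows; each row shifts and turns the commanded pose from where the row before left it; what a row does not reach is not made up. A row lasts 1/12 s, in which the tool goes at most 41.7 mm and 7.16 degrees, less where a joint would pass 70% of its speed; a pose out of reach is approached as far as the arm can. A call is refused whole if a number of a shift passes 0.0417 or a number of a turn 7.16, either way. A call with a gripper value outside its range is refused whole. The fingers move at their own pace and stop on an object; FORCE is the grip in N (left out, the last holds). Time passes only in rows, so rows that do not move let the fingers close. It gives the time, the measured TCP pose, the force, the opening and the grip force at its end, in the units of the state.
- manip.get_obs(): the state, without advancing time (a new reading comes with each control period).
- manip.camera(name): name is "scene" or "top"; returns a dict with "frame" (400x640x3 uint8, red, green, blue), "camera_matrix" (3x3 intrinsics, pixels), "eye" and "attitude" of the camera in the world. Camera axes: x right, y up, looking along -z (the intrinsics and any distortion apply to the point x, -y, -z); pixel columns grow to the right and rows downward; lengths in m; the calibration is good to about 2 mm. A picture is of the moment at which its call begins. There is no depth.
- manip.hand_in(): hands the job in; it is judged then, once.
Trained networks look in a picture, given as the dict that the camera call returned (one of the last four; its "shot" number tells which), for a name from the list of things; names that differ only in an ending like _2 or _b are one class to them, and where a whole thing is asked for, a point or a joint stands for the part that bears it (a point fixed in the world has none). Each returns a list of dicts, best first, with "score" (0 to 1); they miss things now and then, are a little off and sometimes report something else, mostly with a low value. They report only what shows in the picture. A call takes as long as a camera call.
- manip.masks_of(picture, name): "region" (400x640 bool, what is visible of it).
- manip.tip_of(picture, name): "at" ([x, y, z] in m, in world coordinates, good to about 4 mm: a listed point, or the origin of a listed thing).
The state is a dict: "clock": time; "joint_pos": joint angles; "joint_velocities": joint speeds; "tau": joint torques, N m; "position": TCP position; "ee_rot": TCP orientation; "ft_force": force on the tool from outside, world axes, zero at the start; "torque": the same for the moment, N m; "grip_width": opening from 0.0 (shut) to 1.0 (fully open); "grasp_force": force on a finger pad.
Only numpy, scipy, OpenCV 4.12 (cv2) and the standard library are available. Lean on these libraries where they do the work, as an engineer would, in place of code of your own. Each camera call takes 0.05 s, during which the arm holds its last target. There are 200 camera calls.

## Task

Load the dry block heater: move the four glass vials from the white carrying rack into the heater's aluminium inserts, each vial into the one insert whose bore is made for its diameter (thinnest vial in the narrowest bore, and so on up to the widest). Carry them upright and lower each one gently to the bottom of its bore rather than dropping it, then let go and leave all four standing.

Things in the scene. Friction and masses are not known exactly. Their poses are not given: they have to be found in the camera images.
- vial_15: clear glass screw-cap vial with a black cap, 15 mm in diameter and 46 mm high in all, loose, standing upright in one of the rack's four pockets (any of them). Origin at the centre of its underside, z up along its axis. Told from the others by its size: the thinnest and shortest.
- vial_21: clear glass screw-cap vial with a black cap, 21 mm in diameter and 70 mm high in all, loose, standing upright in one of the rack's four pockets (any of them). Origin at the centre of its underside, z up along its axis. Told from the others by its size: slender, second tallest.
- vial_28: clear glass screw-cap vial with a black cap, 28 mm in diameter and 60 mm high in all, loose, standing upright in one of the rack's four pockets (any of them). Origin at the centre of its underside, z up along its axis. Told from the others by its size: squat and wide; its cap (the top 7 mm) is only 22 mm wide.
- vial_34: clear glass screw-cap vial with a black cap, 34 mm in diameter and 84 mm high in all, loose, standing upright in one of the rack's four pockets (any of them). Origin at the centre of its underside, z up along its axis. Told from the others by its size: the widest and tallest.
- insert_15: fixed aluminium block 46.5 mm square, 38 mm high, in any of the heater's four places; one upright round bore, 19.5 mm wide and 22 mm deep, in the middle of its top, made for the 15 mm vial (no other enters). Origin at the centre of its underside, z up the bore's axis: bore floor at z = 16 mm, mouth at z = 38 mm (54 mm above the table).
- insert_21: fixed aluminium block 46.5 mm square, 38 mm high, in any of the heater's four places; one upright round bore, 25.5 mm wide and 28 mm deep, in the middle of its top, made for the 21 mm vial (wider ones do not enter). Origin at the centre of its underside, z up the bore's axis: bore floor at z = 10 mm, mouth at z = 38 mm (54 mm above the table).
- insert_28: fixed aluminium block 46.5 mm square, 38 mm high, in any of the heater's four places; one upright round bore, 32.5 mm wide and 28 mm deep, in the middle of its top, made for the 28 mm vial (the 34 mm one does not enter). Origin at the centre of its underside, z up the bore's axis: bore floor at z = 10 mm, mouth at z = 38 mm (54 mm above the table).
- insert_34: fixed aluminium block 46.5 mm square, 38 mm high, in any of the heater's four places; one upright round bore, 38.5 mm wide and 30 mm deep, in the middle of its top, made for the 34 mm vial. Origin at the centre of its underside, z up the bore's axis: bore floor at z = 8 mm, mouth at z = 38 mm (54 mm above the table).
- heater: fixed white dry block heater, 216 mm along y, 97 mm along x (sloping console from x = -60 mm, back at +37 mm), 45 mm high; its inserts stand 9 mm proud. Origin at table height under the middle of the row of four inserts, which runs along its y, 47 mm apart. It stands before or behind the rack. A 70 mm glass beaker stands near x 0.555, y 0.022; a wash bottle and a steel cup beyond x 0.71.
- rack: fixed white plastic carrying rack, 58 mm along x, 244 mm along y over its end grips, 20 mm high (ends 34 mm). Origin at table height under its centre. Four equal round pockets, 40 mm wide, in a row along its y, 47 mm apart, floor 8 mm above the table: the four vials stand here at the start. A tall rotary evaporator stands to the right (y below 0 where x is above 0.46).

How it is judged:
By the outcome, as a careful person would: the job done as asked, in the order asked, and still so for the second after the job is handed in, with the robot touching nothing.
It also fails if it takes over 99 s, if anything falls off the work surface, if the arm or the gripper's body presses on something with over 40 N, if the wrist force passes 120 N, or if a joint passes its speed limit or range.

## Working session

There is one attempt and no reset: what is moved stays moved. The work goes in short steps, Python scripts to look and compute and a shell command to move; the robot and the scene stay as the last step left them, time stands still between calls to the robot, and variables do not carry over. Pictures are saved under pics/ and viewed, at most 14 in all, crops included, and the job is handed in when it is done.

```bash
ls; mkdir -p pics; python3 - <<'E'
from workcell import manip
import cv2,numpy as np
o=manip.get_obs();print({k:np.round(v,3).tolist() for k,v in o.items()})
for n in("scene","top"):
    p=manip.camera(n);cv2.imwrite(f"pics/{n}0.png",p["frame"][:,:,::-1]);print(n,p["camera_matrix"],p["eye"],p["attitude"],[k for k in p])
    for t in["vial_15","vial_21","vial_28","vial_34","insert_15","insert_21","insert_28","insert_34","heater","rack"]:
        print(t,[(np.round(d["at"],4).tolist(),round(d["score"],2)) for d in manip.tip_of(p,t)][:3])
E
```

```text
pics
{'clock': 0.0, 'joint_pos': [1.134, 0.333, -0.065, 1.461, 0.022, 1.35, -0.089], 'joint_velocities': [-0.002, -0.001, 0.001, -0.0, 0.001, 0.001, -0.001], 'tau': [-0.0, -62.544, 0.049, -39.162, 0.016, 0.01, 0.0], 'position': [0.251, -0.572, 0.231], 'ee_rot': [0.979, 0.205, -0.0, -0.001], 'ft_force': [0.285, -0.128, 0.342], 'torque': [-0.005, -0.039, -0.007], 'grasp_force': 0.0, 'grip_width': 0.998}
scene [[516.68061501   0.         311.9769695 ]
 [  0.         516.68061501 203.63995498]
 [  0.           0.           1.        ]] [0.05861998 0.68622975 0.6883009 ] [-0.15388726  0.36897059  0.84729982 -0.34966046] ['frame', 'camera_matrix', 'eye', 'attitude', 'shot']
vial_15 [([0.599, 0.1395, 0.0036], 0.92), ([0.6028, 0.2388, 0.004], 0.89), ([0.6017, 0.2807, 0.01], 0.85)]
vial_21 [([0.599, 0.1395, 0.0036], 0.92), ([0.6028, 0.2388, 0.004], 0.89), ([0.6017, 0.2807, 0.01], 0.85)]
vial_28 [([0.599, 0.1395, 0.0036], 0.92), ([0.6028, 0.2388, 0.004], 0.89), ([0.6017, 0.2807, 0.01], 0.85)]
vial_34 [([0.599, 0.1395, 0.0036], 0.92), ([0.6028, 0.2388, 0.004], 0.89), ([0.6017, 0.2807, 0.01], 0.
[... 1058 characters left out ...]
 ([0.6006, 0.1885, 0.005], 0.67), ([0.601, 0.1394, 0.0054], 0.58)]
vial_34 [([0.5993, 0.2824, 0.0094], 0.96), ([0.6006, 0.1885, 0.005], 0.67), ([0.601, 0.1394, 0.0054], 0.58)]
insert_15 [([0.4415, 0.1809, 0.014], 0.66), ([0.4384, 0.2329, 0.0195], 0.61), ([0.4566, 0.0907, 0.0207], 0.6)]
insert_21 [([0.4415, 0.1809, 0.014], 0.66), ([0.4384, 0.2329, 0.0195], 0.61), ([0.4566, 0.0907, 0.0207], 0.6)]
insert_28 [([0.4415, 0.1809, 0.014], 0.66), ([0.4384, 0.2329, 0.0195], 0.61), ([0.4566, 0.0907, 0.0207], 0.6)]
insert_34 [([0.4415, 0.1809, 0.014], 0.66), ([0.4384, 0.2329, 0.0195], 0.61), ([0.4566, 0.0907, 0.0207], 0.6)]
heater [([0.448, 0.1609, 0.0025], 0.62)]
rack [([0.5967, 0.2104, 0.0008], 0.67)]
```

View pics/scene0.png

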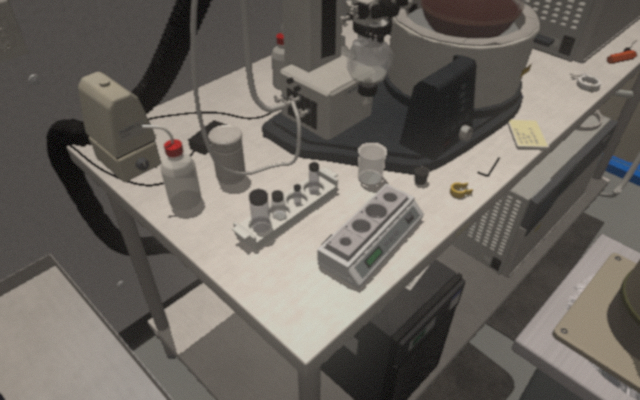

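View pics/top0.png

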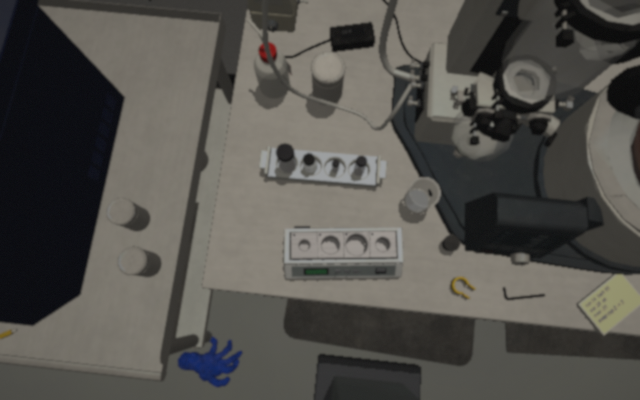

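The scene picture shows the rack's vials at about px (260,208), (278,203), (297,194) and (314,178), with the heater bores from (345,240) to (391,197). I'll enlarge both views next.

```bash
python3 - <<'E'
import cv2,numpy as np
s=cv2.imread("pics/scene0.png");t=cv2.imread("pics/top0.png")
R=lambda a,f:cv2.resize(a,None,fx=f,fy=f,interpolation=cv2.INTER_CUBIC)
cv2.imwrite("pics/c1.png",R(s[150:290,230:430],4))
cv2.imwrite("pics/c2.png",R(t[135:285,255:410],4)[:600])
E
```

```text
(no output)
```

View pics/c1.png

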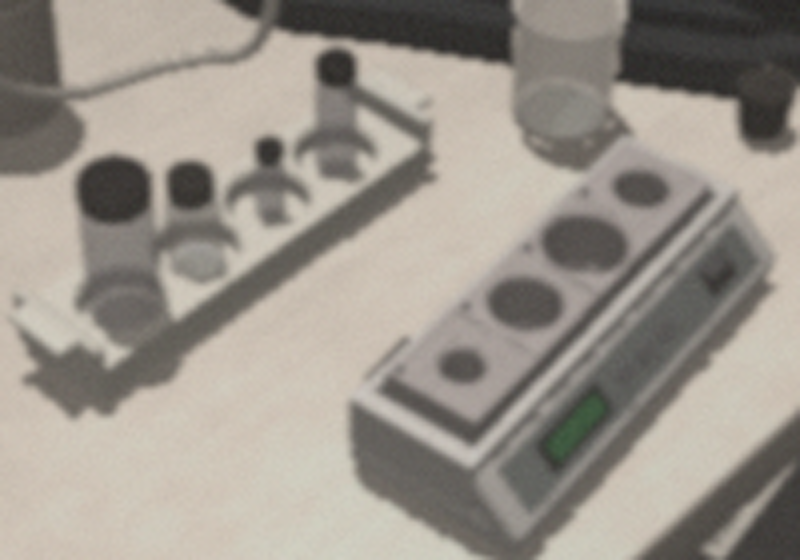

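View pics/c2.png

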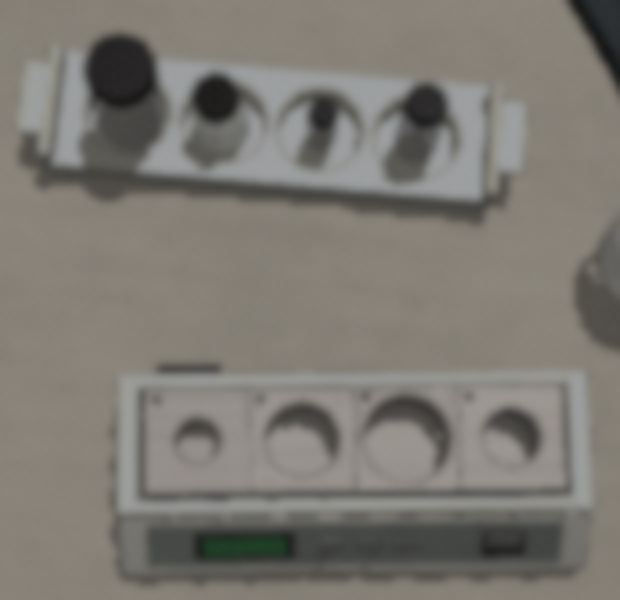

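The vials run, from left (+y) to right, 34, 28, 15, 21. The inserts run 15, 28, 34, 21. The caps show as dark blobs in c1 at (114,188), (190,185), (268,152) and (337,67). The bores are in c2 at (197,441), (302,440), (406,439) and (511,438). Next I'll triangulate these.

```bash
cat > h.py <<'E'
import numpy as np,cv2
from scipy.spatial.transform import Rotation as Ro
from scipy.optimize import least_squares
def proj(p,X):
    X=np.atleast_2d(X);c=(X-p["eye"])@Ro.from_quat(p["attitude"]).as_matrix()
    c=c*[1,-1,-1];u=c@np.array(p["camera_matrix"]).T
    return u[:,:2]/u[:,2:]
def sil(p,x,y,zt,r,h):
    a=np.linspace(0,2*np.pi,40);P=[[x+r*np.cos(t),y+r*np.sin(t),z] for t in a for z in(zt,zt-h)]
    H=cv2.convexHull(proj(p,P).astype(np.float32));m=cv2.moments(H);return np.array([m["m10"],m["m01"]])/m["m00"],m["m00"]
def blob(p,uv,th,rad=12):
    "dark blob nearest uv: sub-pixel centroid and area from a 4x enlargement"
    u,v=map(int,uv);g=cv2.cvtColor(p["frame"],cv2.COLOR_RGB2GRAY)[v-rad:v+rad,u-rad:u+rad]
    g=cv2.resize(g,None,fx=4,fy=4,interpolation=cv2.INTER_CUBIC)
    n,l,s,c=cv2.connectedComponentsWithStats((g<th).astype(np.uint8))
    k=1+np.argmin([np.hypot(*(c[i]-4*rad))+(1e3 if s[i][4]<60 else 0) for i in range(1,n)])
    return (c[k]-1.5)/4+[u-rad,v-rad],s[k][4]/16
E
cat > m.py <<'E'
from h import *
from workcell import manip
S,T=manip.camera("scene"),manip.camera("top")
V={34:((258.5,197),(285,152.5),17,84),28:((277.5,196),(309,159.5),11,60),15:((297,188),(336,163),6.5,46),21:((314,167),(361.5,161),9,70)}
for k,(a,b,r,H) in V.items():
    bs,As=blob(S,a,75);bt,At=blob(T,b,75)
    h=.007 if k==28 else .010
    f=lambda q:np.r_[sil(S,q[0],q[1],q[2],r/1e3,h)[0]-bs,sil(T,q[0],q[1],q[2],r/1e3,h)[0]-bt]
    o=least_squares(f,[.6,.2,.08])
    print(k,np.round(o.x,4),"res",np.round(o.fun,2),"area",As,sil(S,*o.x,r/1e3,h)[1].round(),At,sil(T,*o.x,r/1e3,h)[1].round())
c1=np.array([[462,365],[525,302],[584,243],[641,188]])/4+[230,150]-.375
c2=np.array([[197,441],[302,440],[406,439],[511,438]])/4+[255,135]-.375
s=np.array([1.5,.5,-.5,-1.5])*.047
row=lambda q:np.c_[q[0]-s*np.sin(q[2]),q[1]+s*np.cos(q[2]),np.full(4,q[3])]
for w in((1,1),(1,0),(0,1)):
    f=lambda q:np.r_[(proj(S,row(q))-c1).ravel()*w[0],(proj(T,row(q))-c2).ravel()*w[1],(q[3]-.054)*1e4*(0 in w)]
    o=least_squares(f,[.445,.16,0,.054]);print(np.round(o.x,4),np.round(o.fun,1).tolist());print(np.round(row(o.x),4).tolist())
E
python3 m.py
```

```text
Traceback (most recent call last):
  File "m.py", line 10, in <module>
    print(k,np.round(o.x,4),"res",np.round(o.fun,2),"area",As,sil(S,*o.x,r/1e3,h)[1].round(),At,sil(T,*o.x,r/1e3,h)[1].round())
                                                              ^^^^^^^^^^^^^^^^^^^^^^^^^^^^
AttributeError: 'float' object has no attribute 'round'
```

```bash
sed -i 's/\[1\]\.round()/[1]/g' m.py; python3 m.py
```

```text
34 [0.5969 0.28   0.0887] res [ 0.74  0.16 -0.5  -0.69] area 211.5 283.33694390021265 289.125 296.0822132860776
28 [0.5979 0.2373 0.0616] res [ 0.11  0.03 -0.05 -0.1 ] area 84.5 111.02016773750074 105.5 117.48482743697241
15 [0.5984 0.187  0.0522] res [ 0.27  0.13 -0.12 -0.32] area 23.25 51.94937592046335 56.4375 46.535042837727815
21 [0.5966 0.1424 0.0777] res [ 0.77  0.24 -0.36 -0.63] area 59.875 83.42596791614778 114.1875 89.36071122949943
[0.4473 0.1582 0.1156 0.0524] [0.0, -0.0, 0.1, 0.1, 0.3, 0.1, 0.1, -0.1, -0.1, -0.1, -0.1, -0.1, 0.0, -0.1, -0.1, -0.1, -0.0]
[[0.4391, 0.2282, 0.0524], [0.4445, 0.1816, 0.0524], [0.45, 0.1349, 0.0524], [0.4554, 0.0882, 0.0524]]
[0.4465 0.1596 0.1171 0.054 ] [-0.1, 0.0, -0.0, 0.1, 0.2, 0.0, -0.0, -0.2, -0.0, 0.0, -0.0, 0.0, -0.0, 0.0, -0.0, 0.0, -0.0]
[[0.4383, 0.2296, 0.054], [0.4437, 0.183, 0.054], [0.4492, 0.1363, 0.054], [0.4547, 0.0896, 0.054]]
[0.4468 0.1582 0.115  0.054 ] [0.0, -0.0, 0.0, -0.0, 0.0, -0.0, 0.0, -0.0, -0.1, 0.0, -0.1, -0.0, 0.1, -0.0, 0.1, -0.0, -0.0]
[[0.4388, 0.2282, 0.054], [0.4441, 0.1815, 0.054], [0.4495, 0.1348, 0.054], [0.4549, 0.0881, 0.054]]
```

```bash
python3 -m jog '{"offset":[[0.01,0.034,0.006],[0.01,0.034,0.006],[0.01,0.034,0.006],[0.01,0.034,0.006],[0.01,0.034,0.006],[0.01,0.034,0.006],[0.01,0.034,0.006],[0.01,0.034,0.006],[0.01,0.034,0.006],[0.01,0.034,0.006],[0.01,0.034,0.006],[0.01,0.03,0],[0.01,0.03,0],[0.01,0.03,0],[0.01,0.03,0],[0.01,0.036,0],[0.01,0.036,0],[0.01,0.036,0],[0.01,0.036,0],[0.01,0.036,0]],"yaw":[4.4,4.4,4.4,4.4,4.4,4.4,4.4,4.4,4.4,4.4,4.4,4.4,4.4,4.4,4.4,0,0,0,0,0],"jaw":[0.3,0.3,0.3,0.3,0.3,0.3,0.3,0.3,0.3,0.3,0.3,0.3,0.3,0.3,0.3,0.3,0.3,0.3,0.3,0.3]}' 60
```

```text
clock: 2.97
position: [0.4514, 0.1036, 0.2978]
ee_rot: [0.709, 0.705, 0.0, 0.001]
ft_force: [1.1, -1.1, 0.3]
grip_width: 0.699
grasp_force: 0.0
```

```bash
python3 -m jog '{"offset":[[0.0242,0.0295,-0.02],[0.0242,0.0295,-0.02],[0.0242,0.0295,-0.02],[0.0242,0.0295,-0.02],[0.0242,0.0295,-0.02],[0.0242,0.0295,-0.02],[0,0,-0.02],[0,0,-0.02],[0,0,-0.02]],"yaw":[0,0,0,0,0,0,0,0,0],"jaw":[0.3,0.3,0.3,0.3,0.3,0.3,0.3,0.3,0.3]}' 40; python3 - <<'E'
from workcell import manip
import cv2,numpy as np
R=lambda a:cv2.resize(a,None,fx=4,fy=4,interpolation=cv2.INTER_CUBIC)
a=R(manip.camera("scene")["frame"][120:260,210:310,::-1]);b=R(manip.camera("top")["frame"][80:220,230:330,::-1])
cv2.imwrite("pics/d1.png",np.hstack([a,b]))
E
```

```text
clock: 3.72
position: [0.5916, 0.2739, 0.1196]
ee_rot: [0.709, 0.706, -0.0, -0.001]
ft_force: [0.2, -0.7, 0.0]
grip_width: 0.7
grasp_force: 0.0
```

View pics/d1.png

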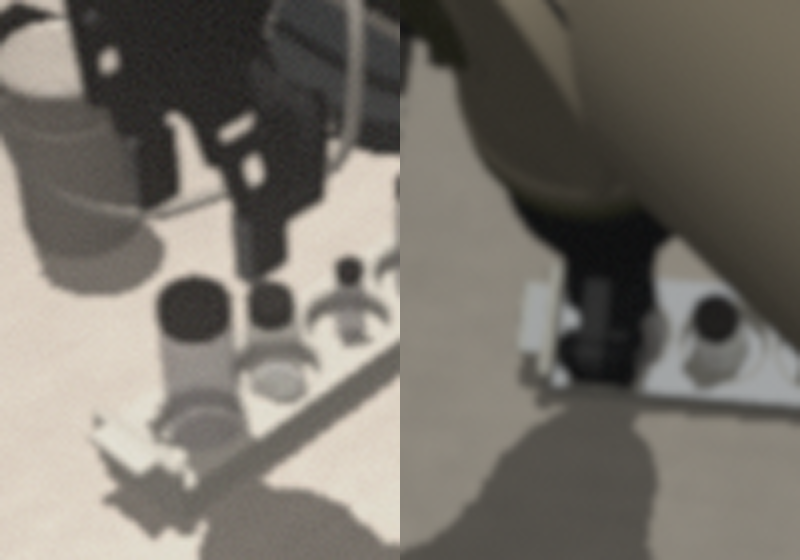

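The scene view shows the fingers at (155,180) and (260,250), straddling the vial_34 cap at (195,310) from above. I'll shift about 5 mm, descend and grip.

```bash
python3 -m jog '{"offset":[[0.0045,0.006,0],[0,0,-0.02],[0,0,-0.02],[0,0,-0.02],[0,0,-0.01],[0,0,0],[0,0,0],[0,0,0],[0,0,0],[0,0,0],[0,0,0],[0,0,0]],"yaw":[0,0,0,0,0,0,0,0,0,0,0,0],"jaw":[0.3,0.3,0.3,0.3,0.3,0.3,0.9,0.9,0.9,0.9,0.9,0.9]}' 40
```

```text
clock: 4.82
position: [0.5973, 0.2796, 0.0534]
ee_rot: [0.709, 0.705, 0.001, 0.001]
ft_force: [0.2, -0.0, 6.7]
grip_width: 0.381
grasp_force: 39.9
```

```bash
python3 -m jog '{"offset":[[0,0,0.01],[0,0,0.03],[0,0,0.03],[0,0,0.03],[0,0,0.03],[0,0,0.02],[-0.021,-0.0206,0],[-0.021,-0.0206,0],[-0.021,-0.0206,0],[-0.021,-0.0206,0],[-0.021,-0.0206,0],[-0.021,-0.0206,0],[-0.021,-0.0206,0],[0,0,0],[0,0,0]],"yaw":[0,0,0,0,0,0,0,0,0,0,0,0,0,0,0],"jaw":[0.9,0.9,0.9,0.9,0.9,0.9,0.9,0.9,0.9,0.9,0.9,0.9,0.9,0.9,0.9]}' 40; python3 - <<'E'
from workcell import manip
import cv2,numpy as np
R=lambda a:cv2.resize(a,None,fx=4,fy=4,interpolation=cv2.INTER_CUBIC)
a=R(manip.camera("scene")["frame"][120:260,300:400,::-1]);b=R(manip.camera("top")["frame"][150:290,280:380,::-1])
cv2.imwrite("pics/d2.png",np.hstack([a,b]))
E
```

```text
clock: 6.07
position: [0.449, 0.1335, 0.2023]
ee_rot: [0.71, 0.705, -0.0, 0.002]
ft_force: [1.0, 1.4, -0.5]
grip_width: 0.376
grasp_force: 40.2
```

View pics/d2.png

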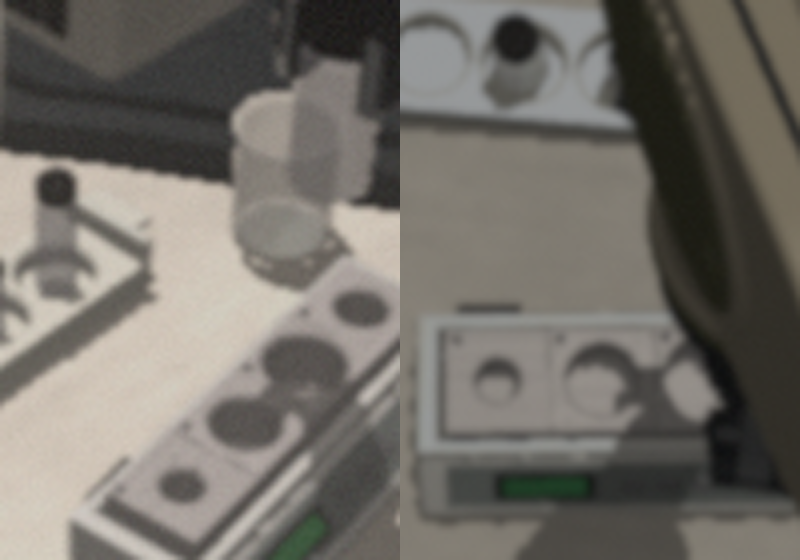

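The vial hangs upright at (335,130) in the scene crop. I'll move it just above the bore and measure again there.

```bash
python3 -m jog '{"offset":[[0.0005,0.002,-0.02],[0,0,-0.025],[0,0,-0.025],[0,0,-0.023],[0,0,0],[0,0,0]],"yaw":[0,0,0,0,0,0],"jaw":[0.9,0.9,0.9,0.9,0.9,0.9]}' 40; cat > look.py <<'E'
import sys
from h import *
from workcell import manip
# usage: look.py name half-radius bottomz ; draws expected vial bottom/mid circles at the TCP
n,r,h,bx,by,br=sys.argv[1],*map(float,sys.argv[2:7])
o=manip.get_obs();P=np.array(o["position"]);a=np.linspace(0,2*np.pi,60)
S=manip.camera("scene");u0=proj(S,[P[0],P[1],P[2]-h])[0].astype(int)-[50,60]
im=S["frame"][u0[1]:u0[1]+110,u0[0]:u0[0]+100,::-1];im=cv2.resize(im,None,fx=5,fy=5,interpolation=cv2.INTER_CUBIC)
im2=im.copy()
for z,x,y,R,c in((P[2]-h,P[0],P[1],r,(0,0,255)),(.054,bx,by,br,(0,255,0))):
    q=(proj(S,np.c_[x+R*np.cos(a),y+R*np.sin(a),a*0+z])-u0)*5+2
    cv2.polylines(im2,[q.astype(int)],True,c,1)
cv2.imwrite(f"pics/{n}.png",np.hstack([im[:,100:400],im2])[:,:800]);print(P,u0)
E
python3 look.py d3 .017 .0454 .4495 .1355 .01925
```

```text
clock: 6.67
position: [0.4493, 0.138, 0.108]
ee_rot: [0.708, 0.706, -0.0, -0.001]
ft_force: [-0.0, 0.2, 0.1]
grip_width: 0.38
grasp_force: 40.2
[0.4493416  0.13796189 0.10801989] [325 147]
```

View pics/d3.png

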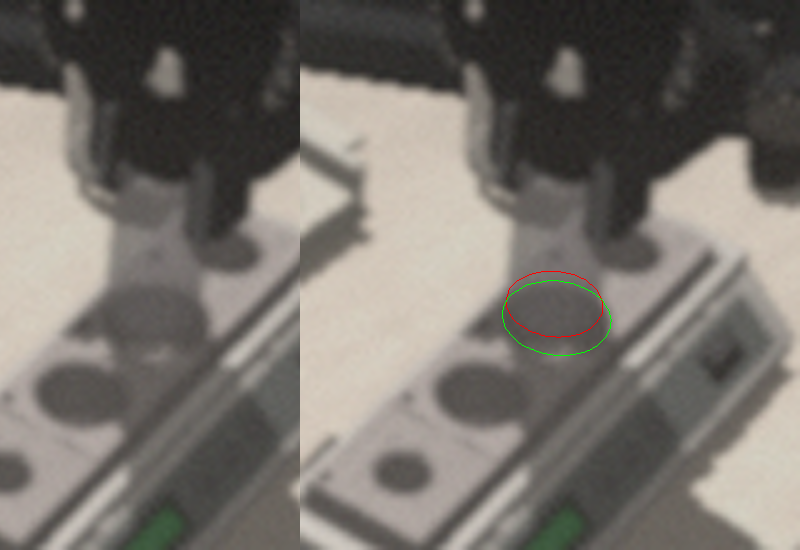

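The predicted vial bottom (red) lies over the vial seen at (555,300), about 2.5 mm +y of the bore (green). I'll correct that and lower it in small steps.

```bash
python3 -m jog '{"offset":[[0,-0.0025,0],[0,0,0],[0,0,-0.006],[0,0,-0.006],[0,0,-0.005],[0,0,0]],"yaw":[0,0,0,0,0,0],"jaw":[0.9,0.9,0.9,0.9,0.9,0.9]}' 40
```

```text
clock: 7.22
position: [0.4491, 0.1339, 0.0901]
ee_rot: [0.709, 0.705, -0.001, -0.0]
ft_force: [-0.4, 0.7, -0.5]
grip_width: 0.382
grasp_force: 40.2
```

```bash
python3 -m jog '{"offset":[[0,0.001,-0.006],[0,0,-0.006],[0,0,-0.004],[0,0,-0.002],[0,0,0],[0,0,0]],"yaw":[0,0,0,0,0,0],"jaw":[0.9,0.9,0.9,0.9,0.9,0.9]}' 40
```

```text
clock: 7.72
position: [0.4497, 0.1353, 0.0732]
ee_rot: [0.709, 0.705, -0.0, -0.0]
ft_force: [0.7, 0.1, -1.7]
grip_width: 0.381
grasp_force: 40.2
```

```bash
python3 -m jog '{"offset":[[0,0,-0.001],[0,0,-0.001],[0,0,0],[0,0,0]],"yaw":[0,0,0,0],"jaw":[0.9,0.9,0.9,0.9]}' 40
```

```text
clock: 8.05
position: [0.4498, 0.1352, 0.0713]
ee_rot: [0.709, 0.705, 0.0, 0.0]
ft_force: [0.8, -0.2, -0.7]
grip_width: 0.38
grasp_force: 40.2
```

```bash
python3 -m jog '{"offset":[[0,0,-0.001],[0,0,-0.001],[0,0,0],[0,0,0]],"yaw":[0,0,0,0],"jaw":[0.9,0.9,0.9,0.9]}' 40
```

```text
clock: 8.38
position: [0.4499, 0.1353, 0.0694]
ee_rot: [0.709, 0.705, 0.0, 0.0]
ft_force: [-0.2, 0.1, 0.8]
grip_width: 0.381
grasp_force: 40.3
```

```bash
python3 -m jog '{"offset":[[0,0,-0.001],[0,0,-0.001],[0,0,0],[0,0,0]],"yaw":[0,0,0,0],"jaw":[0.9,0.9,0.9,0.9]}' 40
```

```text
clock: 8.72
position: [0.4505, 0.1355, 0.0689]
ee_rot: [0.709, 0.705, 0.0, 0.001]
ft_force: [-7.1, -3.0, 24.7]
grip_width: 0.377
grasp_force: 41.8
```

```bash
python3 -m jog '{"offset":[[0,0,0.001],[0,0,0],[0,0,0],[0,0,0],[0,0,0],[0,0,0],[0,0,0.02],[0,0,0.03],[0,0,0.03],[0,0,0.03]],"yaw":[0,0,0,0,0,0,0,0,0,0],"jaw":[0.3,0.3,0.3,0.3,0.3,0.3,0.3,0.3,0.3,0.3]}' 40
python3 - <<'E'
from h import *
from workcell import manip
S,T=manip.camera("scene"),manip.camera("top")
for p,n in((S,"scene"),(T,"top")): p["frame"]=cv2.imread(f"pics/{n}0.png")[:,:,::-1].copy()
V={34:((258.5,197),(285,152.5),17,84),28:((277.5,196),(309,159.5),11,60),15:((297,188),(336,163),6.5,46),21:((314,167),(361.5,161),9,70)}
for k,(a,b,r,H) in V.items():
  for h in(.007,.012):
    bs,As=blob(S,a,75);bt,At=blob(T,b,75);z=(H+8)/1e3
    for w in((1,1),(1,0),(0,1)):
        f=lambda q:np.r_[w[0]*(sil(S,q[0],q[1],z,r/1e3,h)[0]-bs),w[1]*(sil(T,q[0],q[1],z,r/1e3,h)[0]-bt)]
        o=least_squares(f,[.6,.2]);print(k,h,w,np.round(o.x,4),np.round(o.fun,2))
E
```

```text
clock: 9.55
position: [0.4493, 0.1354, 0.1794]
ee_rot: [0.709, 0.706, -0.0, -0.0]
ft_force: [0.6, 0.3, -0.6]
grip_width: 0.695
grasp_force: 0.0
34 0.007 (1, 1) [0.5947 0.2809] [ 0.96 -1.06 -1.31 -0.43]
34 0.007 (1, 0) [0.5938 0.2839] [-0. -0. -0. -0.]
34 0.007 (0, 1) [0.5942 0.2784] [ 0. -0.  0.  0.]
34 0.012 (1, 1) [0.5959 0.2807] [ 0.7  -0.38 -1.03 -0.62]
34 0.012 (1, 0) [0.596  0.2822] [-0.  0. -0. -0.]
34 0.012 (0, 1) [0.5949 0.2787] [ 0. -0. -0. -0.]
28 0.007 (1, 1) [0.5951 0.2386] [ 0.55 -1.39 -1.02  0.26]
28 0.007 (1, 0) [0.593  0.2418] [ 0. -0. -0.  0.]
28 0.007 (0, 1) [0.5958 0.2368] [ 0. -0. -0.  0.]
28 0.012 (1, 1) [0.5962 0.2379] [ 0.47 -0.84 -0.56  0.12]
28 0.012 (1, 0) [0.5951 0.24  ] [ 0. -0. -0.  0.]
28 0.012 (0, 1) [0.5965 0.2369] [ 0. -0.  0. -0.]
15 0.007 (1, 1) [0.5967 0.1878] [ 0.56 -0.64 -0.59 -0.09]
15 0.007 (1, 0) [0.5962 0.1898] [ 0. -0. -0.  0.]
15 0.007 (0, 1) [0.5967 0.1867] [ 0. -0.  0. -0.]
15 0.012 (1, 1) [0.5978 0.1873] [ 0.37 -0.04 -0.31 -0.23]
15 0.012 (1, 0) [0.5983 0.1879] [-0. -0. -0. -0.]
15 0.012 (0, 1) [0.5974 0.1867] [ 0. -0.  0.  0.]
21 0.007 (1, 1) [0.5959 0.1431] [ 0.78 -0.2  -0.69 -0.65]
21 0.007 (1, 0) [0.5965 0.1446] [-0. -0. -0. -0.]
21 0.007 (0, 1) [0.5948 0.1418] [ 0. -0. -0. -0.]
21 0.012 (1, 1) [0.5967 0.1423] [ 0.78  0.43 -0.31 -0.65]
21 0.012 (1, 0) [0.5987 0.1424] [ 0. -0. -0. -0.]
21 0.012 (0, 1) [0.5955 0.1416] [ 0.  0. -0. -0.]
```

```bash
python3 -m jog '{"offset":[[0.021,0.0146,0],[0.021,0.0146,0],[0.021,0.0146,0],[0.021,0.0146,0],[0.021,0.0146,0],[0.021,0.0146,0],[0.021,0.0148,0],[0,0,-0.03],[0,0,-0.03],[0,0,-0.02],[0,0,0]],"yaw":[0,0,0,0,0,0,0,0,0,0,0],"jaw":[0.4,0.4,0.4,0.4,0.4,0.4,0.4,0.4,0.4,0.4,0.4]}' 40
```

```text
clock: 10.57
position: [0.5943, 0.2363, 0.0927]
ee_rot: [0.709, 0.705, -0.004, -0.002]
ft_force: [-0.1, -0.8, -0.0]
grip_width: 0.598
grasp_force: 0.0
```

```bash
python3 -m jog '{"offset":[[0.001,0.001,0],[0,0,-0.02],[0,0,-0.02],[0,0,-0.015],[0,0,0],[0,0,0]],"yaw":[0,0,0,0,0,0],"jaw":[0.4,0.4,0.4,0.4,0.4,0.4]}' 40
```

```text
clock: 11.07
position: [0.5979, 0.2388, 0.0439]
ee_rot: [0.709, 0.705, 0.0, -0.0]
ft_force: [-0.5, 0.0, 0.1]
grip_width: 0.596
grasp_force: 0.0
```

```bash
python3 -m jog '{"offset":[[-0.001,-0.001,-0.004],[0,0,0],[0,0,0],[0,0,0],[0,0,0],[0,0,0]],"yaw":[0,0,0,0,0,0],"jaw":[0.4,0.9,0.9,0.9,0.9,0.9]}' 40
```

```text
clock: 11.57
position: [0.5973, 0.2379, 0.0403]
ee_rot: [0.709, 0.705, 0.001, 0.0]
ft_force: [-1.0, -0.2, 6.3]
grip_width: 0.29
grasp_force: 39.4
```

```bash
python3 -m jog '{"offset":[[0,0,0.01],[0,0,0.03],[0,0,0.03],[0,0,0.03],[0,0,0.03],[0,0,0.01],[-0.0255,-0.0093,0],[-0.0255,-0.0093,0],[-0.0255,-0.0093,0],[-0.0255,-0.0093,0],[-0.0255,-0.0093,0],[-0.0255,-0.0093,0],[0,0,0],[0,0,-0.025],[0,0,-0.025],[0,0,-0.025],[0,0,-0.01],[0,0,0],[0,0,0]],"yaw":[0,0,0,0,0,0,0,0,0,0,0,0,0,0,0,0,0,0,0],"jaw":[0.9,0.9,0.9,0.9,0.9,0.9,0.9,0.9,0.9,0.9,0.9,0.9,0.9,0.9,0.9,0.9,0.9,0.9,0.9]}' 40;python3 look.py d4 .014 .0323 .444 .1821 .01625
```

```text
clock: 13.15
position: [0.4438, 0.1823, 0.0948]
ee_rot: [0.709, 0.706, 0.0, -0.0]
ft_force: [0.3, -0.5, 0.7]
grip_width: 0.291
grasp_force: 39.5
[0.44377617 0.18229475 0.09483876] [311 161]
```

View pics/d4.png

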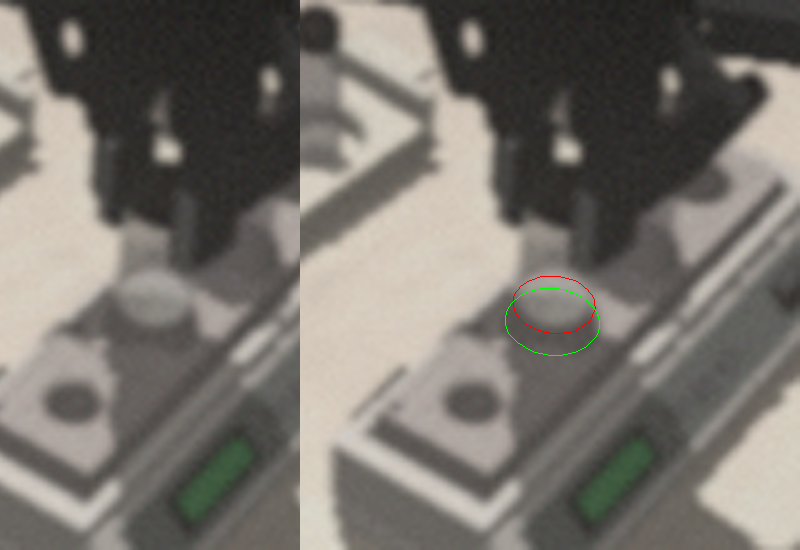

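The vial_28 underside appears at (556,300), on the prediction and concentric with the bore at (552,322), so I'll lower it.

```bash
python3 -m jog '{"offset":[[0,0,-0.005],[0,0,-0.005],[0,0,-0.005],[0,0,0],[0,0,0]],"yaw":[0,0,0,0,0],"jaw":[0.9,0.9,0.9,0.9,0.9]}' 40
```

```text
clock: 13.62
position: [0.4436, 0.1818, 0.0791]
ee_rot: [0.709, 0.705, -0.0, -0.0]
ft_force: [0.1, -0.3, -0.1]
grip_width: 0.291
grasp_force: 39.5
```

```bash
python3 -m jog '{"offset":[[0,0,-0.005],[0,0,-0.005],[0,0,-0.005],[0,0,-0.002],[0,0,0],[0,0,0]],"yaw":[0,0,0,0,0,0],"jaw":[0.9,0.9,0.9,0.9,0.9,0.9]}' 40
```

```text
clock: 14.12
position: [0.4436, 0.1819, 0.0621]
ee_rot: [0.709, 0.705, -0.0, -0.0]
ft_force: [-0.4, 0.0, -0.7]
grip_width: 0.291
grasp_force: 39.5
```

```bash
python3 -m jog '{"offset":[[0,0,-0.001],[0,0,-0.001],[0,0,0],[0,0,0]],"yaw":[0,0,0,0],"jaw":[0.9,0.9,0.9,0.9]}' 40
```

```text
clock: 14.45
position: [0.4438, 0.1818, 0.0603]
ee_rot: [0.709, 0.705, 0.0, 0.0]
ft_force: [0.3, 0.5, -0.5]
grip_width: 0.295
grasp_force: 39.5
```

```bash
python3 -m jog '{"offset":[[0,0,-0.001],[0,0,-0.001],[0,0,0],[0,0,0]],"yaw":[0,0,0,0],"jaw":[0.9,0.9,0.9,0.9]}' 40
```

```text
clock: 14.78
position: [0.4438, 0.1818, 0.0583]
ee_rot: [0.709, 0.705, 0.0, 0.0]
ft_force: [1.3, -0.4, 0.2]
grip_width: 0.295
grasp_force: 39.6
```

```bash
python3 -m jog '{"offset":[[0,0,-0.001],[0,0,0],[0,0,0]],"yaw":[0,0,0],"jaw":[0.9,0.9,0.9]}' 40
```

```text
clock: 15.03
position: [0.4441, 0.1821, 0.0581]
ee_rot: [0.709, 0.705, 0.0, 0.0]
ft_force: [-3.0, -1.9, 11.9]
grip_width: 0.295
grasp_force: 40.6
```

```bash
python3 -m jog '{"offset":[[0,0,0.001],[0,0,0],[0,0,0],[0,0,0],[0,0,0],[0,0,0.02],[0,0,0.035],[0,0,0.035],[0.0307,0.0011,0],[0.0307,0.0011,0],[0.0307,0.0011,0],[0.0307,0.0011,0],[0.0307,0.0011,0],[0,0,0],[0,0,-0.03],[0,0,-0.03],[0,0,0],[0,0,0]],"yaw":[0,0,0,0,0,0,0,0,0,0,0,0,0,0,0,0,0,0],"jaw":[0.45,0.45,0.45,0.45,0.45,0.45,0.45,0.45,0.45,0.45,0.45,0.45,0.45,0.45,0.45,0.45,0.45,0.45]}' 40
```

```text
clock: 16.53
position: [0.5962, 0.187, 0.0873]
ee_rot: [0.709, 0.705, -0.001, -0.001]
ft_force: [0.3, -0.4, -0.3]
grip_width: 0.55
grasp_force: 0.0
```

```bash
python3 -m jog '{"offset":[[0.001,0.0005,-0.02],[0,0,-0.02],[0,0,-0.01],[0,0,0],[0,0,0],[0,0,0],[0,0,0],[0,0,0],[0,0,0],[0,0,0]],"yaw":[0,0,0,0,0,0,0,0,0,0],"jaw":[0.45,0.45,0.45,0.45,0.45,0.95,0.95,0.95,0.95,0.95]}' 40
```

```text
clock: 17.37
position: [0.599, 0.1882, 0.0396]
ee_rot: [0.709, 0.705, 0.001, 0.0]
ft_force: [-0.9, -0.3, 6.8]
grip_width: 0.133
grasp_force: 39.1
```

```bash
python3 -m jog '{"offset":[[0,0,0.01],[0,0,0.03],[0,0,0.03],[0,0,0.03],[0,0,0.02],[-0.0321,0.0081,0],[-0.0321,0.0081,0],[-0.0321,0.0081,0],[-0.0321,0.0081,0],[-0.0321,0.0081,0],[0,0,0],[0,0,-0.025],[0,0,-0.025],[0,0,-0.012],[0,0,0],[0,0,0],[0,0,0]],"yaw":[0,0,0,0,0,0,0,0,0,0,0,0,0,0,0,0,0],"jaw":[0.95,0.95,0.95,0.95,0.95,0.95,0.95,0.95,0.95,0.95,0.95,0.95,0.95,0.95,0.95,0.95,0.95]}' 40;python3 look.py d5 .0075 .0316 .4386 .2287 .00975
```

```text
clock: 18.78
position: [0.4383, 0.2289, 0.0975]
ee_rot: [0.709, 0.705, 0.001, 0.0]
ft_force: [0.6, 0.3, -0.8]
grip_width: 0.134
grasp_force: 39.0
[0.43832946 0.22894373 0.09754619] [295 175]
```

View pics/d5.png

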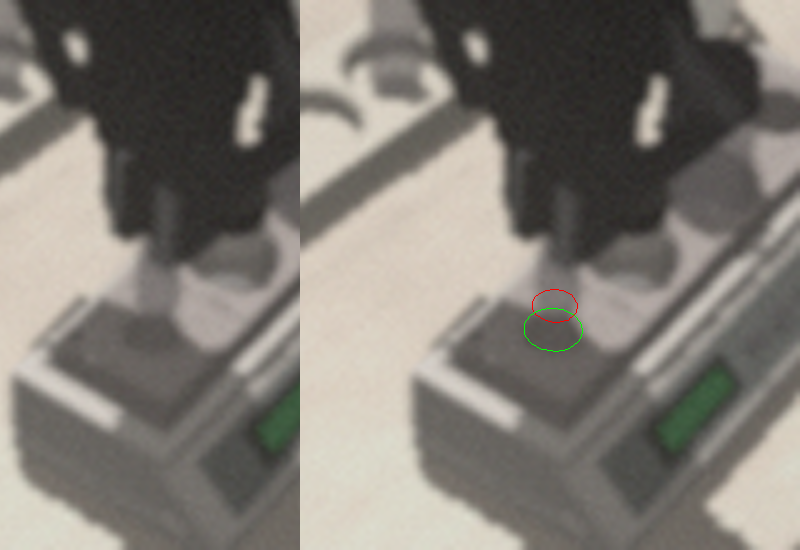

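Vial_15 shows at (557,285), about 0.7 mm towards -y of the prediction. I'll correct +0.7 mm and lower it.

```bash
python3 -m jog '{"offset":[[0,0.0007,-0.003],[0,0,-0.005],[0,0,-0.004],[0,0,-0.003],[0,0,-0.003],[0,0,0],[0,0,0]],"yaw":[0,0,0,0,0,0,0],"jaw":[0.95,0.95,0.95,0.95,0.95,0.95,0.95]}' 40
```

```text
clock: 19.42
position: [0.4376, 0.229, 0.0781]
ee_rot: [0.709, 0.705, -0.0, -0.0]
ft_force: [-0.3, -0.1, -0.3]
grip_width: 0.138
grasp_force: 39.0
```

```bash
python3 -m jog '{"offset":[[0,0,-0.004],[0,0,-0.004],[0,0,-0.003],[0,0,0],[0,0,0]],"yaw":[0,0,0,0,0],"jaw":[0.95,0.95,0.95,0.95,0.95]}' 40
```

```text
clock: 19.83
position: [0.4376, 0.229, 0.067]
ee_rot: [0.709, 0.705, -0.0, -0.0]
ft_force: [-0.3, 0.3, 0.3]
grip_width: 0.135
grasp_force: 39.0
```

```bash
python3 -m jog '{"offset":[[0,0,-0.001],[0,0,-0.001],[0,0,0],[0,0,0]],"yaw":[0,0,0,0],"jaw":[0.95,0.95,0.95,0.95]}' 40
```

```text
clock: 20.17
position: [0.4378, 0.2291, 0.0653]
ee_rot: [0.709, 0.705, 0.0, 0.0]
ft_force: [-0.0, 1.3, 0.4]
grip_width: 0.135
grasp_force: 39.0
```

```bash
python3 -m jog '{"offset":[[0,0,-0.001],[0,0,0],[0,0,0]],"yaw":[0,0,0],"jaw":[0.95,0.95,0.95]}' 40
```

```text
clock: 20.42
position: [0.4378, 0.229, 0.0643]
ee_rot: [0.709, 0.705, 0.0, 0.0]
ft_force: [1.3, 0.4, 0.4]
grip_width: 0.132
grasp_force: 39.0
```

```bash
python3 -m jog '{"offset":[[0,0,-0.001],[0,0,0],[0,0,0]],"yaw":[0,0,0],"jaw":[0.95,0.95,0.95]}' 40
```

```text
clock: 20.67
position: [0.438, 0.2292, 0.0636]
ee_rot: [0.709, 0.705, 0.0, 0.0]
ft_force: [-1.1, -0.3, 3.7]
grip_width: 0.128
grasp_force: 39.6
```

```bash
python3 -m jog '{"offset":[[0,0,0.0005],[0,0,0],[0,0,0],[0,0,0],[0,0,0],[0,0,0.02],[0,0,0.035],[0,0,0.035],[0.0264,-0.0145,0],[0.0264,-0.0145,0],[0.0264,-0.0145,0],[0.0264,-0.0145,0],[0.0264,-0.0145,0],[0.0264,-0.0145,0],[0,0,0],[0,0,-0.03],[0,0,-0.025],[0,0,0],[0,0,0]],"yaw":[0,0,0,0,0,0,0,0,0,0,0,0,0,0,0,0,0,0,0],"jaw":[0.55,0.55,0.55,0.55,0.55,0.5,0.45,0.45,0.45,0.45,0.45,0.45,0.45,0.45,0.45,0.45,0.45,0.45,0.45]}' 40
```

```text
clock: 22.25
position: [0.5954, 0.1419, 0.0981]
ee_rot: [0.709, 0.705, -0.001, -0.001]
ft_force: [0.1, -0.1, 0.7]
grip_width: 0.551
grasp_force: 0.0
```

```bash
python3 -m jog '{"offset":[[0.0005,0,-0.02],[0,0,-0.02],[0,0,-0.012],[0,0,0],[0,0,0],[0,0,0],[0,0,0],[0,0,0],[0,0,0],[0,0,0]],"yaw":[0,0,0,0,0,0,0,0,0,0],"jaw":[0.45,0.45,0.45,0.45,0.45,0.95,0.95,0.95,0.95,0.95]}' 40
```

```text
clock: 23.08
position: [0.5975, 0.1424, 0.0483]
ee_rot: [0.709, 0.705, 0.001, 0.001]
ft_force: [-0.6, -0.1, 7.3]
grip_width: 0.228
grasp_force: 38.9
```

```bash
python3 -m jog '{"offset":[[0,0,0.01],[0,0,0.03],[0,0,0.03],[0,0,0.03],[0,0,0.03],[-0.0285,-0.0107,0],[-0.0285,-0.0107,0],[-0.0285,-0.0107,0],[-0.0285,-0.0107,0],[-0.0285,-0.0107,0],[0,0,0],[0,0,-0.025],[0,0,-0.025],[0,0,-0.023],[0,0,0],[0,0,0],[0,0,0]],"yaw":[0,0,0,0,0,0,0,0,0,0,0,0,0,0,0,0,0],"jaw":[0.95,0.95,0.95,0.95,0.95,0.95,0.95,0.95,0.95,0.95,0.95,0.95,0.95,0.95,0.95,0.95,0.95]}' 40;python3 look.py d6 .0105 .0403 .4549 .0887 .01275
```

```text
clock: 24.5
position: [0.4548, 0.0891, 0.1052]
ee_rot: [0.709, 0.706, 0.001, 0.0]
ft_force: [0.5, 0.1, 0.3]
grip_width: 0.229
grasp_force: 39.1
[0.4548471  0.08913142 0.10522353] [340 131]
```

View pics/d6.png

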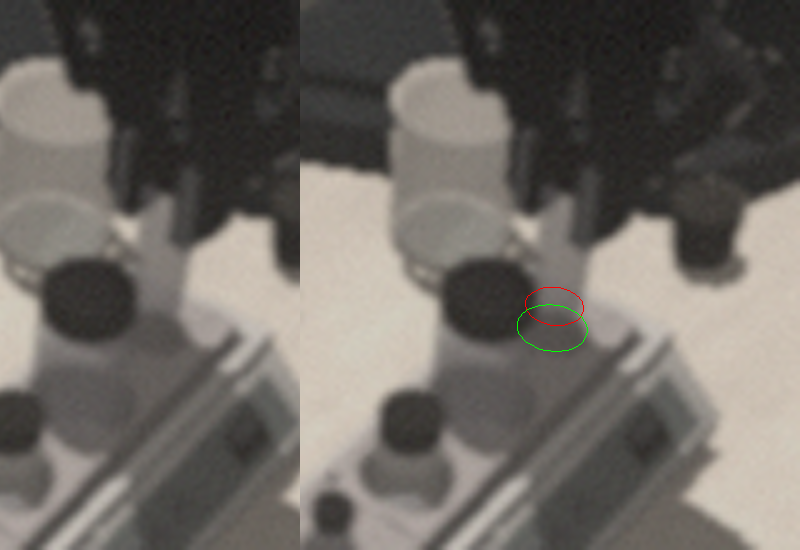

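The three placed caps are at (88,300), (20,420) and (330,510). Vial_21 is at (559,260), about 1 mm right of the prediction, so I'll nudge +y by 0.5 mm and lower it.

```bash
python3 -m jog '{"offset":[[0,0.0005,-0.003],[0,0,-0.005],[0,0,-0.005],[0,0,-0.003],[0,0,-0.003],[0,0,0],[0,0,0]],"yaw":[0,0,0,0,0,0,0],"jaw":[0.95,0.95,0.95,0.95,0.95,0.95,0.95]}' 40
```

```text
clock: 25.13
position: [0.454, 0.0891, 0.0846]
ee_rot: [0.709, 0.705, -0.0, -0.0]
ft_force: [-0.1, -0.3, 0.6]
grip_width: 0.227
grasp_force: 39.1
```

Entered: the underside is at 44 mm with no force. The floor is expected at TCP 0.0663.

```bash
python3 -m jog '{"offset":[[0.0005,0,-0.005],[0,0,-0.005],[0,0,-0.004],[0,0,-0.002],[0,0,0],[0,0,0]],"yaw":[0,0,0,0,0,0],"jaw":[0.95,0.95,0.95,0.95,0.95,0.95]}' 40
```

```text
clock: 25.63
position: [0.4546, 0.0891, 0.0686]
ee_rot: [0.709, 0.705, -0.0, -0.0]
ft_force: [0.1, 1.5, -0.1]
grip_width: 0.227
grasp_force: 39.1
```

```bash
python3 -m jog '{"offset":[[0,0,-0.001],[0,0,0],[0,0,0]],"yaw":[0,0,0],"jaw":[0.95,0.95,0.95]}' 40
```

```text
clock: 25.88
position: [0.4547, 0.089, 0.0679]
ee_rot: [0.709, 0.705, 0.0, 0.0]
ft_force: [0.2, -0.2, -1.1]
grip_width: 0.228
grasp_force: 39.1
```

```bash
python3 -m jog '{"offset":[[0,0,-0.001],[0,0,0],[0,0,0]],"yaw":[0,0,0],"jaw":[0.95,0.95,0.95]}' 40
```

```text
clock: 26.13
position: [0.4547, 0.089, 0.0668]
ee_rot: [0.709, 0.705, 0.0, 0.0]
ft_force: [0.4, -0.1, -0.8]
grip_width: 0.225
grasp_force: 39.1
```

```bash
python3 -m jog '{"offset":[[0,0,-0.001],[0,0,0],[0,0,0]],"yaw":[0,0,0],"jaw":[0.95,0.95,0.95]}' 40
```

```text
clock: 26.38
position: [0.4549, 0.0891, 0.0662]
ee_rot: [0.709, 0.705, 0.0, 0.0]
ft_force: [-2.3, -1.3, 7.1]
grip_width: 0.227
grasp_force: 39.0
```

```bash
python3 -m jog '{"offset":[[0,0,0.0005],[0,0,0],[0,0,0],[0,0,0],[0,0,0],[0,0,0.02],[0,0,0.035],[0,0,0.035],[0,0,0.035],[0,0,0.035],[0,0,0.035],[0,0,0],[0,0,0],[0,0,0]],"yaw":[0,0,0,0,0,0,0,0,0,0,0,0,0,0],"jaw":[0.5,0.5,0.5,0.5,0.5,0.5,0.5,0.5,0.5,0.5,0.5,0.5,0.5,0.5]}' 40;python3 - <<'E'
from workcell import manip
import cv2
cv2.imwrite("pics/e1.png",cv2.resize(manip.camera("scene")["frame"][130:280,240:430,::-1],None,fx=4,fy=4,interpolation=cv2.INTER_CUBIC))
E
```

```text
clock: 27.55
position: [0.4544, 0.0888, 0.2607]
ee_rot: [0.709, 0.705, -0.0, 0.0]
ft_force: [0.3, 0.0, -0.6]
grip_width: 0.499
grasp_force: 0.0
```

View pics/e1.png

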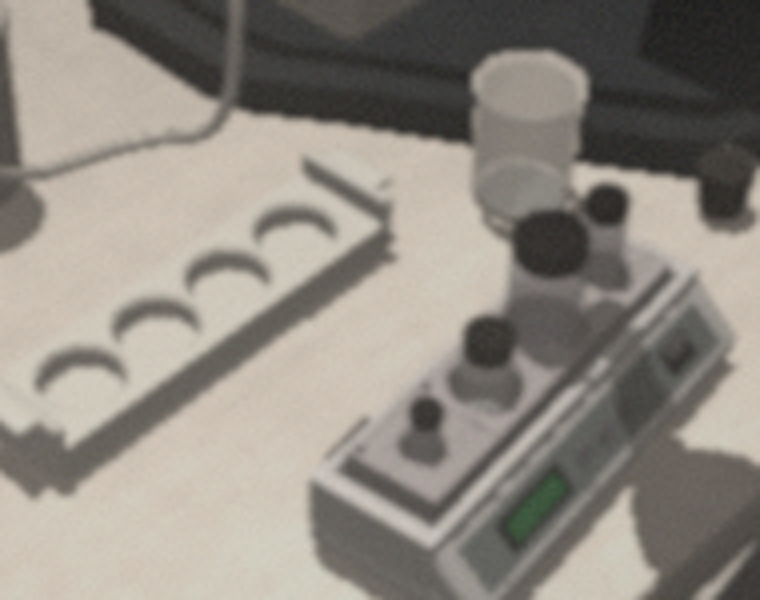

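All four vials stand upright in their inserts, with caps at (427,412), (488,340), (550,243) and (607,204). The rack is empty and the gripper is clear.

```bash
python3 -c "
from workcell import manip
print(manip.hand_in())"
```

```text
the job is handed in; nothing more can be done
None
```

All four vials stand upright at the bottom of their matching heater inserts with the gripper clear, and the job was handed in at about 28 s of the 99 s allowed; no verdict was returned.

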